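# Stand the measuring cup on the cork-topped post

## Robot

A 6-joint arm with a two-finger parallel gripper is mounted at the origin on the work surface. World frame = base frame: x ahead of the robot, y to its left, z up, the work surface at z = 0. Lengths are in m, angles in degrees, forces in N, time in s.
With the tool pointing down it reaches from about 0.4 to 0.825 m from the base axis. Payload 7 kg.
Tool frame: the origin (TCP) lies on the centre line of the jaws, within the pads' length; the fingertips stand 19 mm ahead of it and the grasp point (between the pads) is the TCP; z points along the fingers, y is the line along which they close (so a half turn about z gives the same grasp; the last joint's range is limited). The gripper opens to 88 mm and grips with 3 to 60 N. Pads are 19 mm wide; open, the fingers measure 130 mm over their backs; the gripper's body (78 mm by 193 mm) begins 47 mm behind the grasp point.
Start: joints at [93.742, 20.546, 0.682, 0, -70.136, -16.507], TCP at [0.149, 0.658, 0.246] pointing down, gripper open.
Joint ranges: [-176.03, 176.03], [-82.01, 121.73], [-58.28, 71.71], [-173.87, 95.51], [-174.79, -0.11], [-173.66, 173.66]. Speed limits (degrees/s): [136.94, 136.94, 172.46, 180, 180, 180].

## Interface

Orientations are given as [roll, pitch, yaw] about the fixed x, y, z axes, in that order (R = Rz(yaw) Ry(pitch) Rx(roll)).
In Python, from plant import get_state, capture, close_job gives the robot as it stands.
- The arm moves only by the tool apply_moves, never from a script. Its argument "targets" is a list of rows, each a list of 7 numbers: the opening, from 0 (shut) to 1 (fully open), then the shift along the tool's x, y, z normalised to -1 to 1, where 1 is 1000 mm, then the turn, a rotation vector about the tool's x, y, z normalised to -1 to 1, where 1 is 90 degrees. In form: [[claw, tx, ty, tz, ax, ay, az], ...]. A call has 1 to 20 rows; each row shifts and turns the commanded pose from where the row before left it, along the tool's axes as they then stand; what a row does not reach is not made up. A row lasts 1/12 s, in which the tool goes at most 41.7 mm and 7.16 degrees, less where a joint would pass 70% of its speed; a pose out of reach is approached as far as the arm can. A call with a number of a shift or a turn outside -1 to 1 is refused whole. A call with a gripper value outside its range is refused whole. The fingers move at their own pace and stop on an object; "newtons" is the grip in N (left out, the last holds). Time passes only in rows, so rows that do not move let the fingers close. It gives the time, the measured TCP pose, the force, the opening and the grip force at its end, in the units of the state.
- get_state(): the state, without advancing time (a new reading comes with each control period).
- capture(name): name is "side" or "top"; returns a dict with "frame" (400x640x3 uint8, red, green, blue), "range_z" (400x640 float32, m along the optical axis (not along the pixel's ray), 0 where there is no reading), "camera_matrix" (3x3 intrinsics, pixels), "T" (4x4, takes a point from camera to world coordinates). Camera axes: x right, y down, z forward; pixel columns grow to the right and rows downward; lengths in m; the calibration is good to about 2 mm. A picture is of the moment at which its call begins.
- close_job(): hands the job in; it is judged then, once.
The state is a dict: "time_s": time; "joints": joint angles; "qd": joint speeds; "joint_torque": joint torques, N m; "tcp_pos": TCP position; "eef_rot": TCP orientation; "contact_force": force on the tool from outside, world axes, zero at the start; "moment": the same for the moment, N m; "gripper_width": finger opening in m; "gripper_force": force on a finger pad.
Only numpy, scipy, OpenCV 4.12 (cv2) and the standard library are available. Lean on these libraries where they do the work, as an engineer would, in place of code of your own. Each camera call takes 0.05 s, during which the arm holds its last target. There are 200 camera calls.

## Task

Set up the counting station for the next child: stand the aluminium measuring cup upright in the middle of the narrow cork-topped wooden post, not the yellow-topped one. Lower it right down onto the cork before letting go, and leave the red cup where it is.

Things in the scene. Friction and masses are not known exactly. Their poses are not given: they have to be found in the camera images.
- alu_cup_mid (a point): Centre (half-way up, on the axis) of the aluminium measuring cup to be moved: open, round, 58 mm tall, 56 mm outside diameter (base 50), wall 3, about 0.1 kg, upright on the ledge; this point is 29 mm above its underside. z is up. A flat handle 14 mm wide (18 at the end) sticks out along its +x, 50 to 54 mm above the underside, to 92 mm from the axis; the sides along its y are clear to grasp.
- cork_stand_top (a point): Centre of the top face of the cork-topped post, where the cup must stand: a turned wooden post fixed to the ledge, 100 mm high, with a flat round cork top 54 mm across, waist 36 mm, round foot 80 mm across. z is up.
- red_cup_mid (a point): Centre (half-way up, on the axis) of a red plastic cup of the same shape and size as the aluminium one, loose on the ledge; it stays where it is.
- plain_stand_top (a point): Centre of the top face of the other post, of the same shape and height but with a yellow plastic top, fixed to the ledge; nothing goes on it.

How it is judged:
By the outcome, as a careful person would: the job done as asked, in the order asked, and still so for the second after the job is handed in, with the robot touching nothing.
It also fails if it takes over 38 s, if anything falls off the work surface, if the arm or the gripper's body presses on something with over 40 N, if the wrist force passes 120 N, or if a joint passes its speed limit or range.

## Working session

There is one attempt and no reset: what is moved stays moved. The work goes in short steps, Python scripts to look and compute and a tool call to move; the robot and the scene stay as the last step left them, time stands still between calls to the robot, and variables do not carry over. Pictures are saved under pics/ and viewed, at most 10 in all, crops included, and the job is handed in when it is done.

Besides the shell and the picture viewer there is one more tool, called after "Emit:" in YAML: its name, and indented under it one key for each argument. apply_moves: Moves the arm, as the interface text tells. Scaled input: -1 to 1 covers 1000 mm each way for a shift and 90 degrees each way for a turn. Its arguments: {"type":"object","properties":{"targets":{"type":"array","items":{"type":"array","items":{"type":"number"}}},"newtons":{"type":"number"}},"required":["targets"]}

```bash
mkdir -p pics
cat > h.py <<'E'
import numpy as np,cv2
from plant import get_state,capture,close_job
def cloud(c):
    d=c["range_z"];K=c["camera_matrix"];v,u=np.indices(d.shape)
    p=np.stack([(u-K[0,2])/K[0,0]*d,(v-K[1,2])/K[1,1]*d,d,np.ones_like(d)],-1)@c["T"].T
    p=p[...,:3];p[d<=0]=np.nan;return p
E
python3 - <<'E'
from h import *
for n in("top","side"):
    c=capture(n);cv2.imwrite(f"pics/{n}0.png",c["frame"][...,::-1]);np.savez(n+"0.npz",**c);print(n,c["T"].round(3).tolist())
s=get_state();print(s)
E
```

```text
top [[0.025, -0.987, 0.158, 0.416], [-1.0, -0.026, -0.006, 0.018], [0.01, -0.158, -0.987, 0.904], [0.0, 0.0, 0.0, 1.0]]
side [[0.794, -0.427, 0.432, 0.198], [-0.607, -0.566, 0.557, -0.393], [0.006, -0.705, -0.709, 0.631], [0.0, 0.0, 0.0, 1.0]]
{'time_s': 0.1, 'joints': array([ 9.37395186e+01,  2.05880798e+01,  6.38900045e-01, -1.70042942e-02,
       -7.01357109e+01, -1.65077214e+01]), 'qd': array([ 0.07535917, -0.13180844,  0.05420375,  0.0194227 , -0.01456456,
        0.10857349]), 'joint_torque': array([-2.54157530e-03, -5.84167314e+01,  2.93750811e+01,  7.01563239e+00,
        1.01513753e-02, -4.60526132e-05]), 'tcp_pos': array([0.14910816, 0.65790705, 0.24470927]), 'eef_rot': array([ 1.79914066e+02, -8.79629485e-03, -1.27739860e+01]), 'contact_force': array([ 0.09262669,  0.60890461, -0.42919757]), 'moment': array([ 0.01811058, -0.01014972, -0.02382006]), 'gripper_force': 0.0, 'gripper_width': 0.08754883572492209}
```

View pics/top0.png

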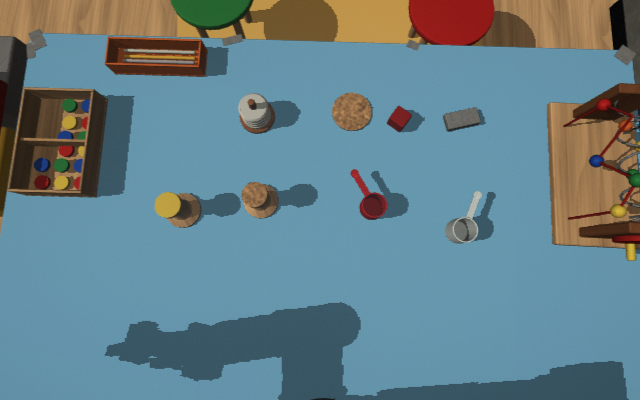

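View pics/side0.png

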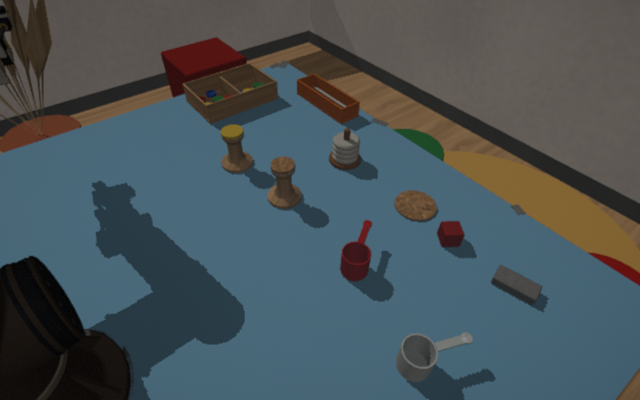

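The top view shows the aluminium cup at about (462,231) with its handle end at (477,195). The red cup is at (373,206), the cork top at (256,195) and the yellow top at (168,205).

Run:
```python
from h import *
boxes={"top":{"alu":(440,185,490,250),"red":(345,165,392,225),"cork":(235,175,285,220),"yel":(150,190,205,230)},
"side":{"alu":(390,325,480,388),"red":(335,215,378,285),"cork":(262,150,306,210),"yel":(215,120,258,172)}}
for n in boxes:
    c=dict(np.load(n+"0.npz"));P=cloud(c)
    for k,(a,b,e,f) in boxes[n].items():
        p=P[b:f,a:e].reshape(-1,3);p=p[np.isfinite(p[:,2])]
        z=p[:,2]
        lo=.09 if k in("cork","yel") else .046
        q=p[(z>lo)&(z<.12)]
        (cx,cy),r=cv2.minEnclosingCircle(q[:,:2].astype(np.float32)) if len(q) else ((0,0),0)
        print(n,k,len(q),"nan",(~np.isfinite(P[b:f,a:e,2])).sum(),"med",np.median(q,0).round(4),"circ",round(cx,4),round(cy,4),round(r,4),"zq",np.percentile(z,[2,50,98]).round(4))
        if k in("alu","red"):
            # RANSAC circle of radius 28 via accumulation on wall pts
            w=p[(z>.012)&(z<.062)][:,:2]
            g=np.mgrid[-.06:.06:.001,-.06:.06:.001].reshape(2,-1).T+np.median(w,0)
            d=np.linalg.norm(g[:,None]-w[None],axis=2)
            s=((d>.023)&(d<.0295)).sum(1)
            C=g[s>=s.max()*.98].mean(0)
            h=q[(np.linalg.norm(q[:,:2]-C,axis=1)>.04)]
            print("   C",C.round(4),s.max(),len(w),"handle yaw",np.degrees(np.arctan2(*(h[:,:2].mean(0)-C)[::-1])).round(1),len(h),"far",np.linalg.norm(h[:,:2]-C,axis=1).max().round(4))
```

```text
top alu 391 nan 10 med [ 0.5103 -0.3133  0.0535] circ 0.5124 -0.3086 0.0598 zq [-0.0042 -0.0003  0.0566]
   C [ 0.483  -0.2952] 452 647 handle yaw -22.0 163 far 0.0919
top red 330 nan 14 med [ 0.5621 -0.076   0.0542] circ 0.5583 -0.0805 0.0596 zq [-0.0039 -0.0001  0.0569]
   C [ 0.5318 -0.0978] 281 462 handle yaw 31.4 151 far 0.0912
top cork 536 nan 7 med [0.5407 0.1558 0.0993] circ 0.5414 0.1564 0.027 zq [-0.0033  0.0015  0.1012]
top yel 557 nan 8 med [0.5147 0.3324 0.0994] circ 0.5157 0.3339 0.0276 zq [-0.0031  0.0092  0.1013]
side alu 848 nan 26 med [ 0.5086 -0.3094  0.0548] circ 0.5151 -0.3046 0.0603 zq [-0.0015  0.0014  0.0585]
   C [ 0.4838 -0.2942] 1174 1540 handle yaw -21.5 308 far 0.0932
side red 517 nan 10 med [ 0.5522 -0.0804  0.055 ] circ 0.5586 -0.0781 0.0604 zq [-0.0012  0.0017  0.0586]
   C [ 0.5321 -0.0973] 887 1065 handle yaw 32.0 154 far 0.093
side cork 388 nan 5 med [0.5389 0.1537 0.1005] circ 0.5417 0.1576 0.0275 zq [-0.0012  0.0024  0.1018]
side yel 306 nan 13 med [0.513  0.3294 0.1005] circ 0.514 0.3364 0.0289 zq [-0.0013  0.0024  0.1017]
```

Both cameras agree to about 1 mm: the cup is at (0.4834, -0.2947) with its handle at yaw -21.8°, and the cork centre is at (0.5405, 0.156), z 0.100. I'll first turn the tool to match the handle, then arc round to above the cup.

Emit:
apply_moves:
  targets:
    - [1,0,0,0,0,0,0.05]
    - [1,0,0,0,0,0,0.05]
    - [1,0.0287,0.0126,0,0,0,0]
    - [1,0.0287,0.0126,0,0,0,0]
    - [1,0.0287,0.0126,0,0,0,0]
    - [1,0.0287,0.0126,0,0,0,0]
    - [1,0.0287,0.0126,0,0,0,0]
    - [1,0.0287,0.0126,0,0,0,0]
    - [1,0.0287,0.0126,0,0,0,0]
    - [1,0.0287,0.0126,0,0,0,0]
    - [1,0.0287,0.0126,0,0,0,0]
    - [1,0.0287,0.0126,0,0,0,0]
    - [1,0.0287,0.0126,0,0,0,0]
    - [1,0.0287,0.0126,0,0,0,0]
    - [1,0.0287,0.0126,0,0,0,0]
    - [1,0.0287,0.0126,0,0,0,0]
    - [1,0.0287,0.0126,0,0,0,0]
    - [1,0.0287,0.0126,0,0,0,0]
    - [1,0,0,0,0,0,0]
    - [1,0,0,0,0,0,0]
  newtons: 15

```text
time_s: 1.77
tcp_pos: [0.5016, 0.2993, 0.245]
eef_rot: [179.9, 0.0, -21.9]
contact_force: [-0.4, -0.1, 0.4]
gripper_width: 0.0877
gripper_force: 0.0
```

Emit:
apply_moves:
  targets:
    - [1,0.0113,0.031,0,0,0,0]
    - [1,0.0113,0.031,0,0,0,0]
    - [1,0.0113,0.031,0,0,0,0]
    - [1,0.0113,0.031,0,0,0,0]
    - [1,0.0113,0.031,0,0,0,0]
    - [1,0.0113,0.031,0,0,0,0]
    - [1,0.0113,0.031,0,0,0,0]
    - [1,0.0113,0.031,0,0,0,0]
    - [1,0.0113,0.031,0,0,0,0]
    - [1,0.0113,0.031,0,0,0,0]
    - [1,0.0113,0.031,0,0,0,0]
    - [1,0.0113,0.031,0,0,0,0]
    - [1,0.0113,0.031,0,0,0,0]
    - [1,0.0113,0.031,0,0,0,0]
    - [1,0.0113,0.031,0,0,0,0]
    - [1,0.0113,0.031,0,0,0,0]
    - [1,0.0113,0.031,0,0,0,0]
    - [1,0.0113,0.031,0,0,0,0]
    - [1,0,0,0,0,0,0]
    - [1,0,0,0,0,0,0]

```text
time_s: 3.43
tcp_pos: [0.4826, -0.2934, 0.2449]
eef_rot: [180.0, 0.1, -21.9]
contact_force: [-0.5, 1.1, -0.0]
gripper_width: 0.0876
gripper_force: 0.0
```

Emit:
apply_moves:
  targets:
    - [1,0.001,0.001,0.018,0,0,0]
    - [1,0,0,0.018,0,0,0]
    - [1,0,0,0.018,0,0,0]
    - [1,0,0,0.018,0,0,0]
    - [1,0,0,0.018,0,0,0]
    - [1,0,0,0.018,0,0,0]
    - [1,0,0,0.018,0,0,0]
    - [1,0,0,0.018,0,0,0]
    - [1,0,0,0.018,0,0,0]
    - [1,0,0,0.018,0,0,0]
    - [1,0,0,0.018,0,0,0]
    - [1,0,0,0.0075,0,0,0]
    - [1,0,0,0.0075,0,0,0]
    - [1,0,0,0,0,0,0]
    - [1,0,0,0,0,0,0]

```text
time_s: 4.68
tcp_pos: [0.4839, -0.2937, 0.033]
eef_rot: [180.0, -0.0, -21.7]
contact_force: [-0.7, -1.1, 0.0]
gripper_width: 0.0877
gripper_force: 0.0
```

Run:
```python
from h import *
c=capture("side");cv2.imwrite("pics/s1.png",cv2.resize(c["frame"][240:400,300:540,::-1],None,fx=3,fy=3))
s=get_state();print(s["tcp_pos"],s["contact_force"],s["eef_rot"])
```

```text
[ 0.48413823 -0.29396828  0.03338741] [ 0.01391607 -0.12223938 -0.43651568] [-1.79997352e+02 -6.62035915e-02 -2.17272536e+01]
```

View pics/s1.png

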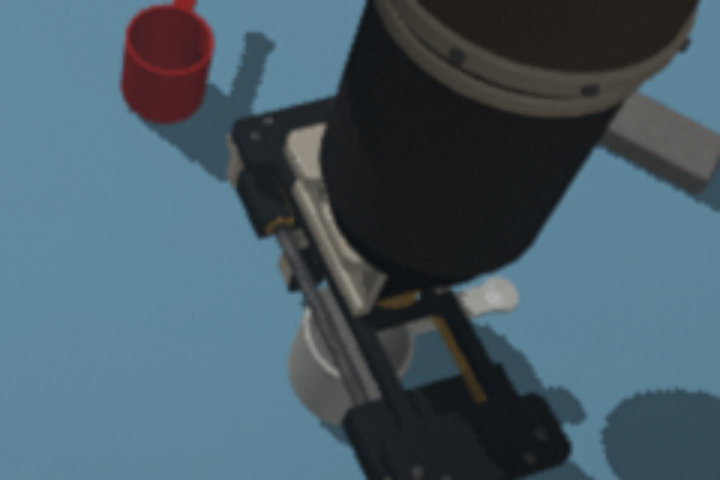

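The crop shows the cup at (350,365) straddled by the open fingers, and the red cup clear at (165,60). Closing now.

Emit:
apply_moves:
  targets:
    - [0,0,0,0,0,0,0]
    - [0,0,0,0,0,0,0]
    - [0,0,0,0,0,0,0]
    - [0,0,0,0,0,0,0]
    - [0,0,0,0,0,0,0]
    - [0,0,0,0,0,0,0]
    - [0,0,0,0,0,0,0]
    - [0,0,0,0,0,0,0]
    - [0,0,0,0,0,0,0]
    - [0,0,0,0,0,0,0]
  newtons: 15

```text
time_s: 5.57
tcp_pos: [0.4835, -0.2943, 0.0328]
eef_rot: [180.0, -0.0, -21.8]
contact_force: [-1.4, -1.5, 4.1]
gripper_width: 0.0563
gripper_force: 15.0
```

Emit:
apply_moves:
  targets:
    - [0,0,0,-0.004,0,0,0]
    - [0,0,0,-0.008,0,0,0]
    - [0,0,0,-0.015,0,0,0]
    - [0,0,0,-0.018,0,0,0]
    - [0,0,0,-0.018,0,0,0]
    - [0,0,0,-0.018,0,0,0]
    - [0,0,0,-0.018,0,0,0]
    - [0,0,0,-0.018,0,0,0]
    - [0,0,0,-0.018,0,0,0]
    - [0,0,0,-0.018,0,0,0]
    - [0,0,0,-0.018,0,0,0]
    - [0,0,0,-0.012,0,0,0]
    - [0,0,0,-0.006,0,0,0]
    - [0,0,0,0,0,0,0]

```text
time_s: 6.73
tcp_pos: [0.4839, -0.2942, 0.2232]
eef_rot: [-180.0, -0.1, -21.8]
contact_force: [0.4, -0.8, -1.2]
gripper_width: 0.0563
gripper_force: 15.0
```

Run:
```python
from h import *
c=capture("side");cv2.imwrite("pics/s2.png",c["frame"][...,::-1])
s=get_state();print(s["tcp_pos"],s["contact_force"],s["eef_rot"])
```

```text
[ 0.48344965 -0.29397537  0.22192563] [-0.20689088 -0.50913838 -1.71155635] [-1.79971264e+02 -5.07444744e-02 -2.17684830e+01]
```

View pics/s2.png

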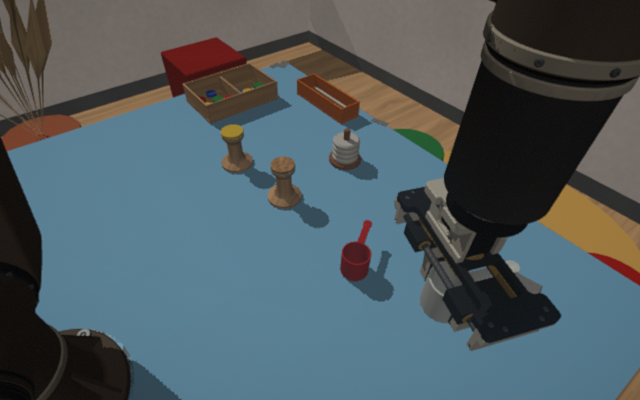

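The cup is held at about (440,295) and the red cup hasn't moved. Carrying it over to the cork post.

Emit:
apply_moves:
  targets:
    - [0,-0.003,-0.012,0,0,0,0]
    - [0,-0.0063,-0.0244,0,0,0,0]
    - [0,-0.0063,-0.0244,0,0,0,0]
    - [0,-0.0063,-0.0244,0,0,0,0]
    - [0,-0.0063,-0.0244,0,0,0,0]
    - [0,-0.0063,-0.0244,0,0,0,0]
    - [0,-0.0063,-0.0244,0,0,0,0]
    - [0,-0.0063,-0.0244,0,0,0,0]
    - [0,-0.0063,-0.0244,0,0,0,0]
    - [0,-0.0063,-0.0244,0,0,0,0]
    - [0,-0.0063,-0.0244,0,0,0,0]
    - [0,-0.0063,-0.0244,0,0,0,0]
    - [0,-0.0063,-0.0244,0,0,0,0]
    - [0,-0.0063,-0.0244,0,0,0,0]
    - [0,-0.0063,-0.0244,0,0,0,0]
    - [0,-0.0063,-0.0244,0,0,0,0]
    - [0,-0.0063,-0.0244,0,0,0,0]
    - [0,-0.0063,-0.0244,0,0,0,0]
    - [0,-0.004,-0.012,0,0,0,0]
    - [0,0,0,0,0,0,0]

```text
time_s: 8.45
tcp_pos: [0.5396, 0.158, 0.2202]
eef_rot: [179.9, 0.1, -21.6]
contact_force: [1.0, -0.3, -0.9]
gripper_width: 0.0567
gripper_force: 15.0
```

Run:
```python
from h import *
c=capture("side");np.savez("side3.npz",**c);cv2.imwrite("pics/s3.png",cv2.resize(c["frame"][60:240,180:400,::-1],None,fx=3,fy=3))
s=get_state();t=s["tcp_pos"];print(t,s["contact_force"],s["eef_rot"])
d=np.array([.5405-t[0],.156-t[1]]);a=np.radians(s["eef_rot"][2]);print("tool dx,dy",d@[np.cos(a),np.sin(a)],d@[np.sin(a),-np.cos(a)])
```

```text
[0.53939462 0.15667962 0.22029179] [-0.41491741 -0.56622799 -1.2874742 ] [ 1.79902238e+02  8.26455267e-02 -2.16585770e+01]
tool dx,dy 0.0012781715850494328 0.00022366822210716036
```

View pics/s3.png

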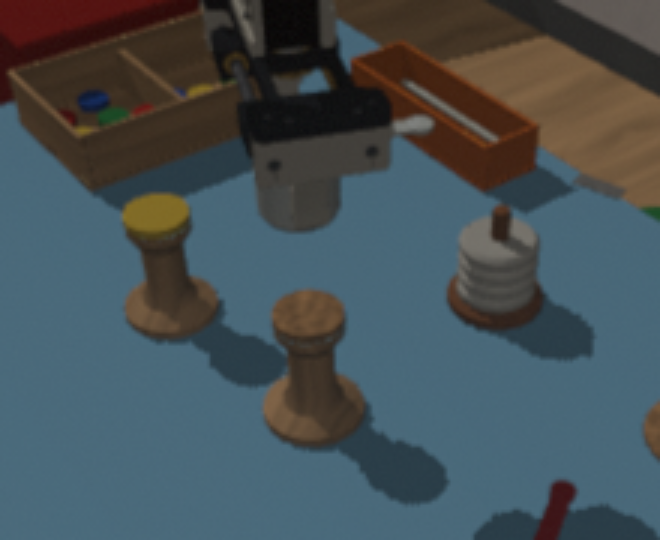

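The held cup looks upright at crop position (300,195), over the cork top at (308,315). Lowering to just above the cork.

Emit:
apply_moves:
  targets:
    - [0,0.001,0,0.01,0,0,0]
    - [0,0,0,0.015,0,0,0]
    - [0,0,0,0.015,0,0,0]
    - [0,0,0,0.015,0,0,0]
    - [0,0,0,0.01,0,0,0]
    - [0,0,0,0.006,0,0,0]
    - [0,0,0,0.005,0,0,0]
    - [0,0,0,0.003,0,0,0]
    - [0,0,0,0,0,0,0]
    - [0,0,0,0,0,0,0]
    - [0,0,0,0,0,0,0]

```text
time_s: 9.42
tcp_pos: [0.5415, 0.1555, 0.1432]
eef_rot: [-180.0, -0.0, -21.8]
contact_force: [0.7, 0.2, -1.2]
gripper_width: 0.0564
gripper_force: 15.0
```

Run:
```python
from h import *
c=capture("side");cv2.imwrite("pics/s4.png",cv2.resize(c["frame"][100:220,220:360,::-1],None,fx=5,fy=5))
s=[get_state()]
for i in range(4): capture("top");s.append(get_state())
print(np.mean([x["tcp_pos"] for x in s],0),np.mean([x["contact_force"] for x in s],0),s[0]["eef_rot"])
P=cloud(c).reshape(-1,3)
for lo,hi in((.085,.1),(.1045,.118)):
    w=P[(P[:,2]>lo)&(P[:,2]<hi)&(np.hypot(P[:,0]-.54,P[:,1]-.156)<.033)]
    print(len(w),w.mean(0) if len(w) else 0)
    if len(w)>5:
        from scipy.optimize import least_squares
        R=.027 if lo<.1 else .0257
        print(least_squares(lambda q:np.hypot(*(w[:,:2]-q).T)-R,[.54,.156],loss="soft_l1",f_scale=.001).x)
```

```text
[0.54131113 0.15547495 0.14305506] [ 0.15947643 -0.08171008 -1.01097475] [-1.79947257e+02 -4.25945359e-02 -2.17570543e+01]
140 [0.53199955 0.14133064 0.09340697]
[0.54260019 0.15934209]
17 [0.52343312 0.14545392 0.11603276]
[0.54160655 0.1554285 ]
```

View pics/s4.png

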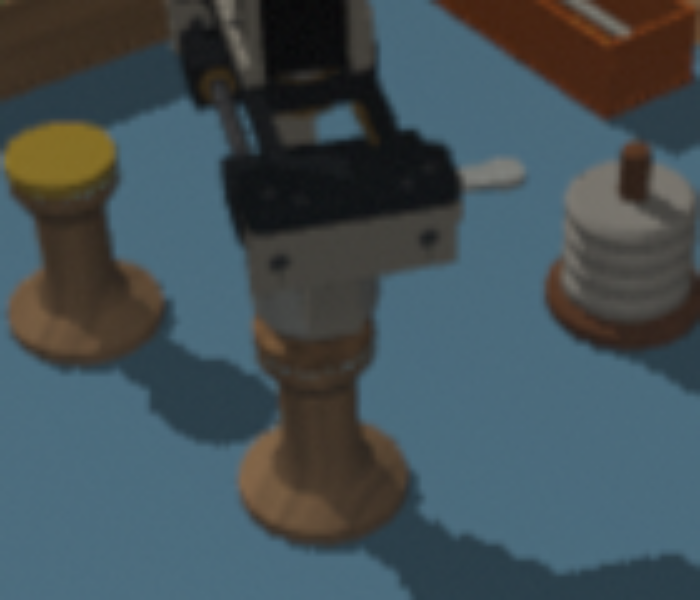

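The cup hangs about 10 mm above the cork and is centred to about 1 mm. Lowering with small final steps.

Emit:
apply_moves:
  targets:
    - [0,0,-0.001,0.003,0,0,0]
    - [0,0,0,0.003,0,0,0]
    - [0,0,0,0.002,0,0,0]
    - [0,0,0,0.001,0,0,0]
    - [0,0,0,0,0,0,0]
    - [0,0,0,0,0,0,0]
    - [0,0,0,0,0,0,0]

```text
time_s: 10.25
tcp_pos: [0.5415, 0.1562, 0.1336]
eef_rot: [180.0, -0.0, -21.8]
contact_force: [-0.0, 0.5, -0.7]
gripper_width: 0.0563
gripper_force: 15.0
```

Emit:
apply_moves:
  targets:
    - [0,0,0,0.001,0,0,0]
    - [0,0,0,0,0,0,0]
    - [0,0,0,0,0,0,0]

```text
time_s: 10.5
tcp_pos: [0.5416, 0.1563, 0.1328]
eef_rot: [-180.0, -0.0, -21.8]
contact_force: [-0.6, -0.3, 1.2]
gripper_width: 0.0564
gripper_force: 15.0
```

Emit:
apply_moves:
  targets:
    - [0,0,0,0.0005,0,0,0]
    - [0,0,0,0,0,0,0]
    - [0,0,0,0,0,0,0]

```text
time_s: 10.75
tcp_pos: [0.5417, 0.1563, 0.1328]
eef_rot: [-180.0, -0.0, -21.7]
contact_force: [-2.5, -0.2, 6.4]
gripper_width: 0.0561
gripper_force: 15.0
```

Emit:
apply_moves:
  targets:
    - [0,0,0,0.0005,0,0,0]
    - [0,0,0,0,0,0,0]
    - [0,0,0,0,0,0,0]

```text
time_s: 11.0
tcp_pos: [0.5417, 0.1563, 0.1327]
eef_rot: [-180.0, -0.0, -21.7]
contact_force: [-4.4, -0.3, 9.3]
gripper_width: 0.0563
gripper_force: 15.0
```

Contact is firm: the upward force rose to 9 N with z no longer dropping. I'll ease off a little, open gently and pull straight up.

Emit:
apply_moves:
  targets:
    - [0,0,0,-0.0005,0,0,0]
    - [0,0,0,0,0,0,0]
    - [0.68,0,0,0,0,0,0]
    - [0.72,0,0,0,0,0,0]
    - [0.76,0,0,0,0,0,0]
    - [0.8,0,0,0,0,0,0]
    - [0.85,0,0,0,0,0,0]
    - [0.9,0,0,0,0,0,0]
    - [0.95,0,0,0,0,0,0]
    - [1,0,0,0,0,0,0]
    - [1,0,0,0,0,0,0]
    - [1,0,0,0,0,0,0]

```text
time_s: 12.0
tcp_pos: [0.5415, 0.1562, 0.1321]
eef_rot: [-180.0, -0.0, -21.8]
contact_force: [0.2, 0.2, -0.1]
gripper_width: 0.0869
gripper_force: 0.0
```

Emit:
apply_moves:
  targets:
    - [1,0,0,-0.004,0,0,0]
    - [1,0,0,-0.008,0,0,0]
    - [1,0,0,-0.015,0,0,0]
    - [1,0,0,-0.02,0,0,0]
    - [1,0,0,-0.02,0,0,0]
    - [1,0,0,-0.02,0,0,0]
    - [1,0,0,-0.02,0,0,0]
    - [1,0,0,-0.02,0,0,0]
    - [1,0,0,-0.01,0,0,0]
    - [1,0,0,0,0,0,0]

```text
time_s: 12.83
tcp_pos: [0.5426, 0.1567, 0.2723]
eef_rot: [-179.8, -0.2, -21.8]
contact_force: [0.6, -0.1, -0.2]
gripper_width: 0.0874
gripper_force: 0.0
```

Run:
```python
from h import *
c=capture("side");cv2.imwrite("pics/s5.png",cv2.resize(c["frame"][60:300,180:420,::-1],None,fx=2.4,fy=2.4))
s=get_state();print(s["time_s"],s["tcp_pos"],s["contact_force"],s["gripper_width"])
P=cloud(c).reshape(-1,3)
w=P[(P[:,2]>.106)&(P[:,2]<.156)&(np.hypot(P[:,0]-.54,P[:,1]-.156)<.036)]
from scipy.optimize import least_squares
print(len(w),least_squares(lambda q:np.hypot(*(w[:,:2]-q).T)-.0265,[.54,.156],loss="soft_l1",f_scale=.001).x)
```

```text
12.8833 [0.54183161 0.1564923  0.27036422] [-0.58955366  0.26233385 -0.8669522 ] 0.08776020597613342
745 [0.54211992 0.15583168]
```

View pics/s5.png

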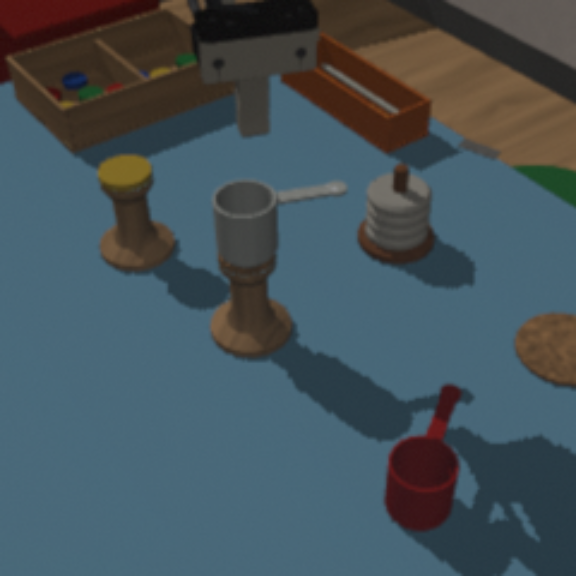

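The cup stands upright and centred on the cork post at crop position (247,225). The red cup is untouched at (422,485), and the gripper is clear above.

```bash
python3 -c "
from plant import close_job;print(close_job())"
```

```text
the job is handed in; nothing more can be done
None
```

The aluminium cup is standing upright in the middle of the cork-topped post (within about 1–2 mm by the last camera check), the red cup was left where it was, and the job was handed in at about 13 s.

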